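# Set the warmer under the pot past its safety stop

### The job

Two alike table warmers stand on the table, one under the lidded enamel pot and one under the flat lino block. Switch on the one under the pot: push its knob in against the spring, keep it in while you turn it clockwise past the safety stop, leave its tab pointing at the long bar mark and let the knob spring back up. Leave the other warmer's knob alone, and leave the pot and the block where they stand.

Things in the scene. Friction and masses are not known exactly. Their poses are not given: they have to be found in the camera images.
- pot_warmer: The warmer under the enamel pot: fixed white box 330 (x) x 190 (y) x 50 mm, at left or right. Origin at the centre of its underside; x points from the knob end (robot's side) to the ring, z up. Knob axis (vertical) at (-105, 0) mm, heating ring (156 mm across, 10 mm thick) at (75, 0) mm; deck 50 mm above the table.
- pot_warmer_knob (a joint): Turn of the pot warmer's knob in rad, growing clockwise seen from above. At 0 its bar and tab point along the warmer's -y, at pi/2 along its -x. Starts at 0 to 0.35. Not pushed in, the tab meets the safety stop at about 0.6; pushed in, it passes under it and is clear beyond 1.1. The long bar mark is at 1.35, the end at 1.75. Friction (0.06 N m) keeps it where it is left.
- pot_warmer_push (a joint): How far the pot warmer's knob is pushed down, in m: 0 up, 0.012 fully in. The spring needs about 4 N to start and 8 N fully in, and lifts the knob back when let go. More than 0.008 clears the stop. Pushing on the disc or pushing down with the bar gripped both do.
- pot_warmer_grip (a point): Point on the knob's axis inside its grip bar, 6 mm below the bar's top, 50 mm above the deck with the knob up; moves with the knob, y axis along the bar to the tab. The knob is black: a 64 mm disc 16 to 26 mm above the deck, on it the upright grip bar, 60 mm long, 16 mm wide, 30 mm high, its top 56 mm above the deck.
- pot_warmer_tab (a point): Outer end, on the upper side, of that knob's tab, which shows the setting: 44 mm from the axis, 26 mm above the deck with the knob up. The tab is 8 mm wide and 10 mm thick, and juts 12 mm from the disc at one end of the bar.
- pot_warmer_mark (a point): The long bar mark on the pot warmer's dial: a raised black bar 14 mm long, pointing at the axis, 50 mm from it. Three small dots mark the low settings on the other side of the stop. The stop is a small steel bracket 36 to 56 mm from the axis, top 25 mm, underside of its finger 18 mm above the deck.
- pot_warmer_ring (a point): Centre of the top of the pot warmer's heating ring, 60 mm above the table.
- block_warmer_ring (a point): The same point on the other warmer.
- block_warmer_tab (a point): Outer end of the other warmer's knob tab. That warmer is of the same make and size, and carries the lino block.
- pot: Enamel pot with a knobbed lid, 147 mm across and 147 mm high, loose, standing on the pot warmer's ring. Origin at the centre of its underside.
- block: Brown lino printing block 75 x 100 x 9 mm, loose, lying on the other warmer's ring. Origin at the centre of its underside.

How it is judged (in metres and radians):
On the way:
1. the pot warmer's knob is pushed in while still before the stop (value of joint pot_warmer_push above 0.007 m and value of joint pot_warmer_knob below 0.85 rad), for 0.05 s.
At the end, for the whole second after the job is handed in: The pot warmer's knob is within 0.2 rad of the long bar mark and sprung back up (within 1.5 mm); the other knob's tab is within 10 mm of its start; the pot is upright within 35 mm of its ring's centre and within 30 mm of its start; the block is on its ring within 30 mm of its start (value of joint pot_warmer_knob between 1.15 and 1.55 rad and value of joint pot_warmer_push below 0.0015 m and distance of block_warmer_tab from where it was at the start of the episode below 0.01 m and horizontal distance between pot and pot_warmer_ring below 0.035 m and distance of each of pot, block from where it was at the start of the episode below 0.03 m and angle between pot's own z axis and vertical below 0.1 rad and height (world z) of block above 0.05 m); the robot touches nothing.
It fails at once if the other warmer's knob is turned or pushed noticeably (its tab moves more than 10 mm) (distance of block_warmer_tab from where it was at the start of the episode above 0.01 m).
It fails at once if the pot is shoved or tipped (moved more than 30 mm or tilted more than 0.2 rad) (distance of pot from where it was at the start of the episode above 0.03 m or angle between pot's own z axis and vertical above 0.2 rad).
It fails at once if the block is shoved more than 30 mm (distance of block from where it was at the start of the episode above 0.03 m).
It also fails if it takes over 35 s, if anything falls off the work surface, if the arm or the gripper's body presses on something with over 40 N, if the wrist force passes 120 N, or if a joint passes its speed limit or range.

### The arm

A 6-joint arm with a two-finger parallel gripper is mounted at the origin on a cart in front of the work surface, level with it; the furniture and walls round the work are solid. World frame = base frame: x ahead of the robot, y to its left, z up, the work surface at z = 0. Lengths are in mm, angles in rad, forces in N, time in s.
With the tool pointing down it reaches from about 400 to 925 mm from the base axis. Payload 12.5 kg.
Tool frame: the origin (TCP) lies between the finger pads; the fingertips stand 25 mm ahead of it and the grasp point (between the pads) lies 6 mm ahead of it; z points along the fingers, y is the line along which they close (so a half turn about z gives the same grasp; the last joint's range is limited). The gripper opens to 95 mm and grips with 3 to 60 N. Pads are 20 mm wide; open, the fingers measure 119 mm over their backs; the gripper's body (75 mm by 180 mm) begins 59 mm behind the grasp point.
Start: joints at [1.114, 0.491, 1.559, -0, 1.092, -0.106], TCP at [214.764, 586.959, 239.661] pointing down, gripper open.
Joint ranges: [-3.1, 3.1], [-0.84, 2.19], [0.05, 2.79], [-1.13, 4.28], [0.06, 2.93], [-2.69, 2.69]. Speed limits (rad/s): [2.22, 2.22, 2.79, 3.14, 3.14, 3.14].

### API

Orientations are given as [roll, pitch, yaw] about the fixed x, y, z axes, in that order (R = Rz(yaw) Ry(pitch) Rx(roll)).
In Python, from cell import state, read_camera, job_done, cut_out gives the robot as it stands. The module is installed in compiled form; this text tells all that it offers.
- The arm moves only by the tool jog_arm, never from a script. Its argument "motion" is a list of rows, each a list of 2 entries, a list of its own where there are three numbers: the shift along the tool's x, y, z in mm, then the turn about the tool's z in rad. A call has 1 to 5 rows; each row is the pose to reach, as a shift and turn from the pose commanded when the call began, along the tool's axes at that moment; what a row does not reach only later rows make up. A row lasts 1/10 s, in which the tool goes at most 50 mm and 8.59 degrees, less where a joint would pass 70% of its speed; a pose out of reach is approached as far as the arm can. A call with a gripper value outside its range is refused whole. "grip" is the closure, from 0 (fully open) to 1 (shut), set as the call begins (left out, the last holds). The fingers move at their own pace and stop on an object; the grip force is fixed at half the most. Time passes only in rows, so rows that repeat a pose let the fingers close. It gives the time, the measured TCP pose, the force, the opening and the grip force at its end, in the units of the state.
- state(): the state, without advancing time (a new reading comes with each control period).
- read_camera(name): name is "scene" or "top" or "wrist"; returns a dict with "img" (400x640x3 uint8, blue, green, red), "vertical_fov" (degrees; the focal length in pixels is half the picture's height over the tangent of half this angle, whatever the lens; pixels are square), "cx", "cy" (the principal point, pixels), "extrinsics" (4x4, takes a point from camera to world coordinates). Camera axes: x right, y up, looking along -z (the intrinsics and any distortion apply to the point x, -y, -z); pixel columns grow to the right and rows downward; lengths in mm; the calibration is good to about 2 mm. A picture is of the moment at which its call begins. There is no depth.
- job_done(): hands the job in; it is judged then, once.
Trained networks look in a picture, given as the dict that the camera call returned (one of the last four; its "shot" number tells which), for a name from the list of things; names that differ only in an ending like _2 or _b are one class to them, and where a whole thing is asked for, a point or a joint stands for the part that bears it (a point fixed in the world has none). Each returns a list of dicts, best first, with "p" (0 to 1); they miss things now and then, are a little off and sometimes report something else, mostly with a low value. They report only what shows in the picture. A call takes as long as a camera call.
- cut_out(name, picture): "region" (400x640 bool, what is visible of it) and "box" ([left, top, right, bottom] in pixels, round what is visible of it).
The state is a dict: "t": time; "joints": joint angles; "qvel": joint speeds; "tau": joint torques, N m; "eef_pos": TCP position; "tcp_rot": TCP orientation; "ft_force": force on the tool from outside, world axes, zero at the start; "moment": the same for the moment, N m; "opening": opening from 0.0 (shut) to 1.0 (fully open); "grip_force": force on a finger pad.
Only numpy, scipy, OpenCV 4.12 (cv2) and the standard library are available. Lean on these libraries where they do the work, as an engineer would, in place of code of your own. Each camera call takes 0.05 s, during which the arm holds its last target. There are 200 camera calls.

## Working session

There is one attempt and no reset: what is moved stays moved. The work goes in short steps, Python scripts to look and compute and a tool call to move; the robot and the scene stay as the last step left them, time stands still between calls to the robot, and variables do not carry over. Pictures are saved under pics/ and viewed, at most 10 in all, crops included, and the job is handed in when it is done.

Besides the shell and the picture viewer there is one more tool, called after ">>>" as name(argument=value, ...) on one line, values as JSON. jog_arm: Moves the arm, as the interface text tells. Its arguments: {"type":"object","properties":{"motion":{"type":"array"},"grip":{"type":"number"}},"required":["motion"]}

```bash
mkdir -p pics; cat > h.py <<'E'
import numpy as np, cv2
from cell import *
def K(p): 
    f=200/np.tan(np.radians(p["vertical_fov"])/2); return f,p["cx"],p["cy"]
def ray(p,u,v,z):
    f,cx,cy=K(p); E=np.array(p["extrinsics"]); d=E[:3,:3]@np.array([(u-cx)/f,-(v-cy)/f,-1]); o=E[:3,3]
    return o+d*(z-o[2])/d[2]
def proj(p,X):
    f,cx,cy=K(p); E=np.array(p["extrinsics"]); c=E[:3,:3].T@(np.array(X)-E[:3,3]); return cx+f*c[0]/-c[2], cy-f*c[1]/-c[2]
E
python3 - <<'E'
from h import *
s=state(); print(s["eef_pos"],s["tcp_rot"],s["t"])
for n in ["top","scene"]:
    p=read_camera(n); cv2.imwrite(f"pics/{n}0.png",p["img"]); print(n,{k:v for k,v in p.items() if k!="img"})
    for t in ["pot","block","pot_warmer","pot_warmer_knob"]:
        for r in cut_out(t,p)[:3]: print(t,r["p"],r["box"])
E
```

```text
[214.66291377 586.75435848 239.06135212] [-3.14050629e+00 -1.06983311e-04  2.79082406e+00] 0.0
top {'vertical_fov': 51.986205601197454, 'cx': 326.1486708046436, 'cy': 199.54435326798477, 'extrinsics': array([[-9.05765905e-03,  9.91027655e-01, -1.33349715e-01,
         3.92561795e+02],
       [-9.99864596e-01, -1.08080934e-02, -1.24086269e-02,
        -4.44652987e+01],
       [-1.37385486e-02,  1.33219266e-01,  9.90991362e-01,
         1.15815142e+03],
       [ 0.00000000e+00,  0.00000000e+00,  0.00000000e+00,
         1.00000000e+00]]), 'shot': 1}
pot 0.57 [386.5, 127.5, 450.4, 191.6]
pot 0.36 [398.7, 224.1, 429.5, 245.5]
block 0.73 [227.1, 136.0, 273.5, 176.8]
pot_warmer 0.93 [372.2, 136.1, 446.5, 259.7]
pot_warmer_knob 0.61 [399.9, 220.4, 426.4, 246.9]
scene {'vertical_fov': 53.40073706891922, 'cx': 316.83051442985385, 'cy': 195.66701146899757, 'extrinsics': array([[ 8.47974773e-01,  3.42204329e-01, -4.04765342e-01,
         1.56002560e+02],
       [-5.30036485e-01,  5.46995458e-01, -6.47963960e-01,
        -6.71588302e+02],
       [-3.31268038e-04,  7.63997491e-01,  6.45219129e-01,
         7.14222459e+02],
       [ 0.00000000e+00,  0.00000000e+00,  0.00000000e+00,
         1.00000000e+00]]), 'shot': 2}
pot 0.9 [368.5, 185.4, 448.1, 270.7]
block 0.83 [290.4, 136.8, 328.4, 157.8]
block 0.64 [284.9, 228.7, 459.7, 342.5]
block 0.23 [312.8, 255.3, 346.7, 294.3]
pot_warmer 0.64 [284.4, 223.6, 459.0, 339.6]
pot_warmer 0.58 [310.1, 256.5, 342.7, 293.7]
pot_warmer 0.52 [226.5, 130.9, 354.4, 208.7]
pot_warmer_knob 0.77 [314.6, 256.1, 346.7, 291.1]
```

```bash
python3 - <<'E'
from h import *
p=read_camera("top")
r=cut_out("pot_warmer_knob",p)[0]; b=r["box"]; print(b, ray(p,(b[0]+b[2])/2,(b[1]+b[3])/2,80))
q=cut_out("pot",p)[0]["box"]; print(ray(p,(q[0]+q[2])/2,(q[1]+q[3])/2,180))
w=cut_out("pot_warmer",p)[0]["box"]; print([ray(p,u,v,50) for u,v in [(w[0],w[3]),(w[2],w[3])]])
im=p["img"][110:270,200:460]; cv2.imwrite("pics/a.png",cv2.resize(im,None,fx=3,fy=3,interpolation=cv2.INTER_CUBIC))
E
```

```text
[400.9, 221.0, 425.6, 246.0] [ 445.5479799  -257.97826132   80.        ]
[ 618.08689789 -256.78907008  180.        ]
[array([ 380.67010558, -155.31045729,   50.        ]), array([ 378.97783422, -344.94829993,   50.        ])]
```

View pics/a.png

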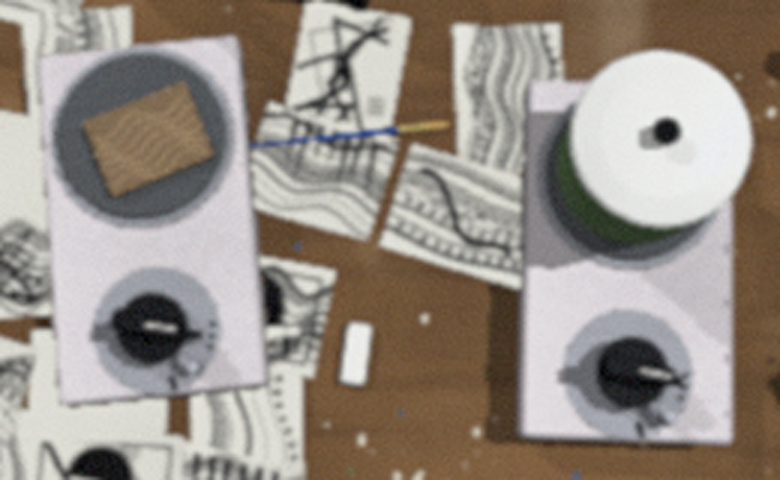

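The picture shows the pot warmer at right (knob at about pixel (410,234), tab to the right and slightly down, stop and marks below it). The block warmer is at left. I'll travel round the base at a raised height.

>>> jog_arm(motion=[[[-189, -163, -60], 0.7], [[-189, -163, -60], 0.7], [[-189, -163, -60], 0.7], [[-189, -163, -60], 0.7], [[-189, -163, -60], 0.7]], grip=0)

```text
t: 1.2
eef_pos: [333.6, 372.9, 298.7]
tcp_rot: [3.141, -0.0, 2.085]
ft_force: [0.8, 0.7, -0.0]
opening: 0.997
grip_force: 0.0
```

>>> jog_arm(motion=[[[-242, -18, 0], 0.7], [[-242, -18, 0], 0.7], [[-242, -18, 0], 0.7], [[-242, -18, 0], 0.7], [[-242, -18, 0], 0.7]])

```text
t: 1.7
eef_pos: [438.3, 153.4, 298.4]
tcp_rot: [3.141, -0.0, 1.384]
ft_force: [1.5, 0.9, -0.6]
opening: 0.999
grip_force: 0.0
```

>>> jog_arm(motion=[[[-246, 35, 0], 0], [[-246, 35, 0], 0], [[-246, 35, 0], 0], [[-246, 35, 0], 0], [[-246, 35, 0], 0]])

```text
t: 2.2
eef_pos: [427.6, -94.7, 298.4]
tcp_rot: [3.141, 0.0, 1.391]
ft_force: [1.1, 0.1, 0.5]
opening: 0.996
grip_force: 0.0
```

>>> jog_arm(motion=[[[-155, 28, 0], 0], [[-155, 28, 0], 0], [[-155, 28, 0], 0], [[-155, 28, 0], 0], [[-155, 28, 0], 0]])

```text
t: 2.7
eef_pos: [427.6, -251.3, 297.7]
tcp_rot: [-3.141, -0.0, 1.388]
ft_force: [0.1, 0.4, -0.2]
opening: 1.003
grip_force: 0.0
```

```bash
python3 - <<'E'
from h import *
s=state(); print(s["eef_pos"],s["tcp_rot"],s["t"])
p=read_camera("wrist"); print(p["extrinsics"])
for t in ["pot_warmer_knob","pot_warmer_tab","pot_warmer_grip","pot_warmer_mark","pot"]:
    for r in cut_out(t,p)[:2]:
        b=r["box"]; print(t,r["p"],b, ray(p,(b[0]+b[2])/2,(b[1]+b[3])/2,76))
cv2.imwrite("pics/w.png",p["img"])
E
```

```text
[ 427.5597398  -251.33229378  297.6842623 ] [-3.14111526e+00 -3.89573956e-04  1.38813940e+00] 2.7
[[ 9.83382904e-01  1.73433880e-01  5.36540087e-02  4.43135792e+02]
 [-1.81542885e-01  9.40255444e-01  2.88031040e-01 -1.71006052e+02]
 [-4.94133048e-04 -2.92985304e-01  9.56116817e-01  4.42555473e+02]
 [ 0.00000000e+00  0.00000000e+00  0.00000000e+00  1.00000000e+00]]
pot_warmer_knob 0.75 [308.2, 143.1, 358.0, 201.8] [ 448.61987176 -254.2993612    76.        ]
pot_warmer_knob 0.32 [275.8, 68.7, 533.3, 230.8] [ 542.64303939 -241.74783665   76.        ]
pot_warmer_tab 0.74 [308.3, 148.0, 354.5, 204.0] [ 445.65792972 -258.55716478   76.        ]
pot_warmer_tab 0.71 [274.9, 65.9, 535.7, 232.9] [ 543.62010706 -241.47792386   76.        ]
pot_warmer_grip 0.92 [308.9, 146.1, 358.0, 204.1] [ 448.48466696 -257.85733303   76.        ]
pot_warmer_mark 0.76 [281.5, 67.2, 533.5, 234.6] [ 546.1906205  -243.88404361   76.        ]
pot 0.96 [420.1, 86.8, 615.2, 238.6] [ 684.03559661 -284.72277592   76.        ]
```

View pics/w.png

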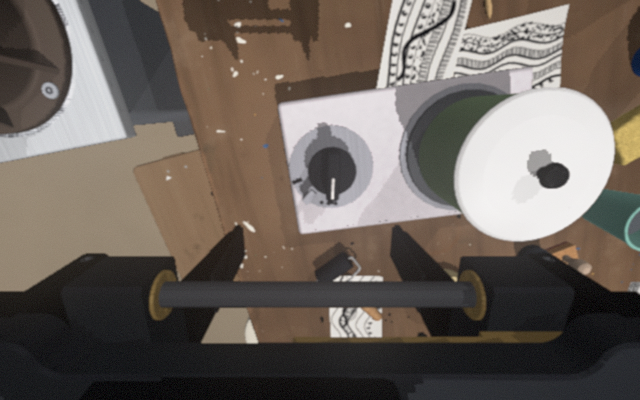

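The wrist view shows the pot warmer's knob disc near (331,172), the tab pointing down towards (332,205), and the stop and mark at lower left. Next is an enlarged crop for angle and centre.

```bash
python3 - <<'E'
from h import *
p=read_camera("wrist"); im=p["img"][110:240,270:470]; cv2.imwrite("pics/wz.png",cv2.resize(im,None,fx=4,fy=4,interpolation=cv2.INTER_CUBIC))
# warmer corners (deck) guesses
for u,v in [(280,102),(301,234)]: print(ray(p,u,v,50))
print(ray(p,331,170,76), ray(p,332,205,76))
E
```

```text
[ 396.98817939 -153.69024214   50.        ]
[ 387.6525055  -341.91520681   50.        ]
[ 447.17296558 -248.45989104   76.        ] [ 440.65433211 -296.05704791   76.        ]
```

View pics/wz.png

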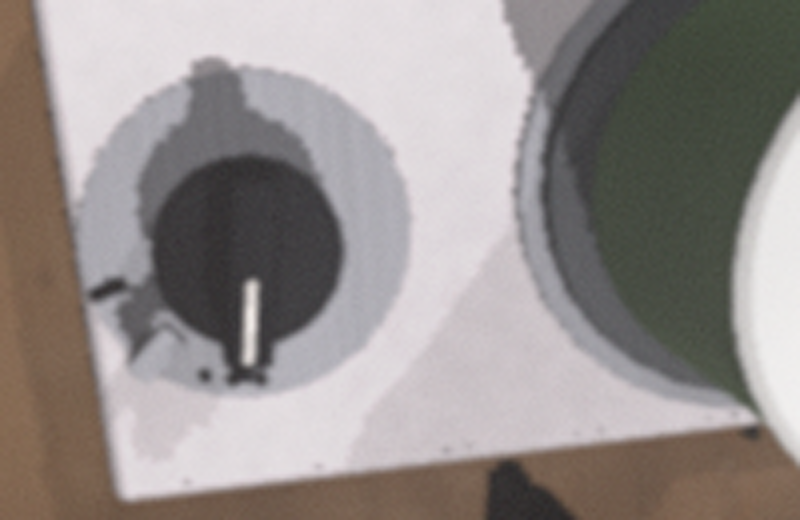

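```bash
python3 - <<'E'
from h import *
p=read_camera("wrist")
g=lambda a,b,z: ray(p,270+a/4,110+b/4,z)
print("corners",g(38,0,50),g(120,497,50),g(752,420,50))
c=g(248,248,76);t=g(247,372,76);print("disc",c,"tab",t,np.linalg.norm(t-c))
a=g(251,283,106);b=g(247,362,106);print("stripe",a,b,np.arctan2(-(b-a)[0],-(b-a)[1]))
m=g(107,290,52);print("mark",m, "dialc",g(245,230,51))
for q in(t,m): d=q-c; print(np.arctan2(-d[0],-d[1]))
E
```

```text
corners [ 394.23195124 -163.47435557   50.        ] [ 386.10530729 -342.21341843   50.        ] [ 618.76767877 -353.08557887   50.        ]
disc [ 448.02839155 -251.47738274   76.        ] tab [ 440.78735657 -293.36643811   76.        ] 42.510299309509534
stripe [ 446.77535066 -255.49108804  106.        ] [ 441.5139816 -279.976376   106.       ] 0.21166030292642615
mark [ 397.30964121 -262.93524907   52.        ] dialc [ 448.36769931 -250.66634768   51.        ]
0.17117065760560796
1.3486160252961215
```

```bash
python3 - <<'E'
from h import *
p=read_camera("wrist"); q=read_camera("top")
for z in (185,195,207): print(z, ray(p,553,176,z), ray(q,422,153.7,z))
E
```

```text
185 [ 645.70313718 -266.84182399  185.        ] [ 633.03445908 -265.51120418  185.        ]
195 [ 637.85770946 -263.04560086  195.        ] [ 630.56338768 -263.23976007  195.        ]
207 [ 628.4431962  -258.49013311  207.        ] [ 627.59810199 -260.51402713  207.        ]
```

>>> jog_arm(motion=[[[4, 20, 80], 0], [[4, 20, 80], 0], [[4, 20, 80], 0]], grip=0.3)

```text
t: 3.5
eef_pos: [447.7, -248.8, 214.9]
tcp_rot: [-3.136, -0.003, 1.391]
ft_force: [-1.7, -1.2, 0.5]
opening: 0.803
grip_force: 0.0
```

>>> jog_arm(motion=[[[0, 0, 40], 0], [[0, 0, 70], 0], [[0, 0, 80], 0], [[0, 0, 80], 0], [[0, 0, 80], 0]])

```text
t: 4.0
eef_pos: [448.9, -250.2, 139.7]
tcp_rot: [3.14, 0.001, 1.391]
ft_force: [-0.5, -0.1, 0.1]
opening: 0.7
grip_force: 0.0
```

```bash
python3 - <<'E'
from h import *
s=state(); print(s["eef_pos"],s["tcp_rot"],s["ft_force"])
p=read_camera("wrist"); cv2.imwrite("pics/w2.png",p["img"])
for t in[.19]:
  print(proj(p,[448.3,-251,106]),proj(p,[448.3-30*np.sin(t),-251-30*np.cos(t),106]))
E
```

```text
[ 448.88234082 -250.24031193  139.70488179] [3.13977614e+00 7.90791200e-04 1.39083696e+00] [-0.52791477 -0.14661848  0.06124008]
(np.float64(315.45592579179095), np.float64(234.94560089376117)) (np.float64(315.1022273735823), np.float64(273.7775755976999))
```

View pics/w2.png

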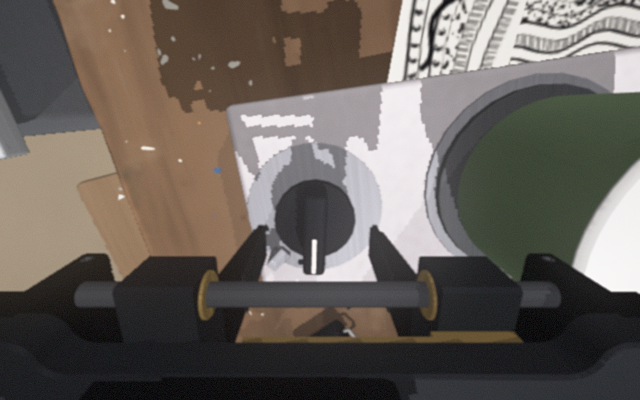

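The bar lies centred between the fingers at column 315, its end at row 273, as predicted. I'll go down and grip.

>>> jog_arm(motion=[[[0, 0, 20], 0], [[0, 0, 32], 0], [[0, 0, 32], 0], [[0, 0, 32], 0]])

```text
t: 4.45
eef_pos: [448.5, -249.9, 106.6]
tcp_rot: [3.141, 0.0, 1.391]
ft_force: [-0.5, -0.8, 0.2]
opening: 0.701
grip_force: 0.0
```

>>> jog_arm(motion=[[[0, 0, 0], 0], [[0, 0, 0], 0], [[0, 0, 0], 0], [[0, 0, 0], 0], [[0, 0, 0], 0]], grip=1)

```text
t: 4.95
eef_pos: [448.3, -249.8, 106.2]
tcp_rot: [3.141, -0.0, 1.391]
ft_force: [0.2, -0.3, -0.4]
opening: 0.337
grip_force: 0.0
```

>>> jog_arm(motion=[[[0, 0, 0], 0], [[0, 0, 0], 0], [[0, 0, 0], 0], [[0, 0, 0], 0]])

```text
t: 5.35
eef_pos: [447.4, -249.6, 106.0]
tcp_rot: [-3.14, -0.001, 1.391]
ft_force: [-6.4, -0.4, 4.5]
opening: 0.165
grip_force: 29.9
```

>>> jog_arm(motion=[[[0, 0, 4], 0], [[0, 0, 8], 0], [[0, 0, 11], 0], [[0, 0, 11], 0], [[0, 0, 11], 0]])

```text
t: 5.85
eef_pos: [447.4, -249.6, 95.2]
tcp_rot: [-3.14, -0.0, 1.391]
ft_force: [-6.7, -0.6, 7.7]
opening: 0.168
grip_force: 29.9
```

>>> jog_arm(motion=[[[0, 0, 0], 0.12], [[0, 0, 0], 0.24], [[0, 0, 0], 0.36], [[0, 0, 0], 0.48], [[0, 0, 0], 0.6]])

```text
t: 6.35
eef_pos: [448.3, -250.1, 95.6]
tcp_rot: [3.141, 0.0, 0.786]
ft_force: [-3.1, -3.3, 6.4]
opening: 0.169
grip_force: 29.9
```

>>> jog_arm(motion=[[[0, 0, 0], 0.12], [[0, 0, 0], 0.24], [[0, 0, 0], 0.36], [[0, 0, 0], 0.48], [[0, 0, 0], 0.6]])

```text
t: 6.85
eef_pos: [448.8, -251.0, 95.8]
tcp_rot: [3.139, -0.001, 0.186]
ft_force: [-3.0, -7.4, 6.7]
opening: 0.167
grip_force: 30.0
```

>>> jog_arm(motion=[[[0, 0, 0], 0.01], [[0, 0, 0], 0.01], [[0, 0, 0], 0.01]])

```text
t: 7.15
eef_pos: [448.8, -251.0, 95.8]
tcp_rot: [3.139, -0.001, 0.181]
ft_force: [-2.9, -6.5, 7.3]
opening: 0.166
grip_force: 30.0
```

>>> jog_arm(motion=[[[0, 0, -5], 0], [[0, 0, -10], 0], [[0, 0, -10], 0], [[0, 0, -10], 0]])

```text
t: 7.55
eef_pos: [448.7, -251.0, 105.7]
tcp_rot: [3.139, -0.001, 0.181]
ft_force: [-2.4, -7.0, 3.2]
opening: 0.166
grip_force: 30.0
```

>>> jog_arm(motion=[[[0, 0, 0], 0], [[0, 0, 0], 0], [[0, 0, 0], 0], [[0, 0, 0], 0], [[0, 0, 0], 0]], grip=0.3)

```text
t: 8.05
eef_pos: [448.3, -249.6, 105.0]
tcp_rot: [-3.141, 0.0, 0.181]
ft_force: [0.4, 0.2, 0.5]
opening: 0.528
grip_force: 0.0
```

>>> jog_arm(motion=[[[0, 0, -20], 0], [[0, 0, -60], 0], [[0, 0, -110], 0], [[0, 0, -150], 0], [[0, 0, -150], 0]])

```text
t: 8.55
eef_pos: [449.6, -250.6, 259.9]
tcp_rot: [3.135, -0.006, 0.181]
ft_force: [0.4, 0.0, -1.1]
opening: 0.701
grip_force: 0.0
```

```bash
python3 - <<'E'
from h import *
s=state(); print(s["eef_pos"],s["tcp_rot"],s["ft_force"])
p=read_camera("wrist"); u,v=map(int,proj(p,[448.3,-251,90])); print(u,v)
x0,y0=max(u-100,0),max(v-75,0); print(x0,y0)
print([(4*(a-x0),4*(b-y0)) for a,b in (proj(p,[448.3,-251,76]),proj(p,[448.3-44*np.sin(1.396),-251-44*np.cos(1.396),76]))])
cv2.imwrite("pics/w3.png",cv2.resize(p["img"][y0:y0+150,x0:x0+200],None,fx=4,fy=4,interpolation=cv2.INTER_CUBIC))
E
```

```text
[ 449.5846374  -250.58528862  259.92965162] [ 3.135467   -0.00590875  0.18101815] [ 0.38685287  0.04614375 -1.14580508]
315 186
215 111
[(np.float64(400.1135925800663), np.float64(289.42923831239057)), (np.float64(399.5202806341415), np.float64(429.12588589802465))]
```

View pics/w3.png

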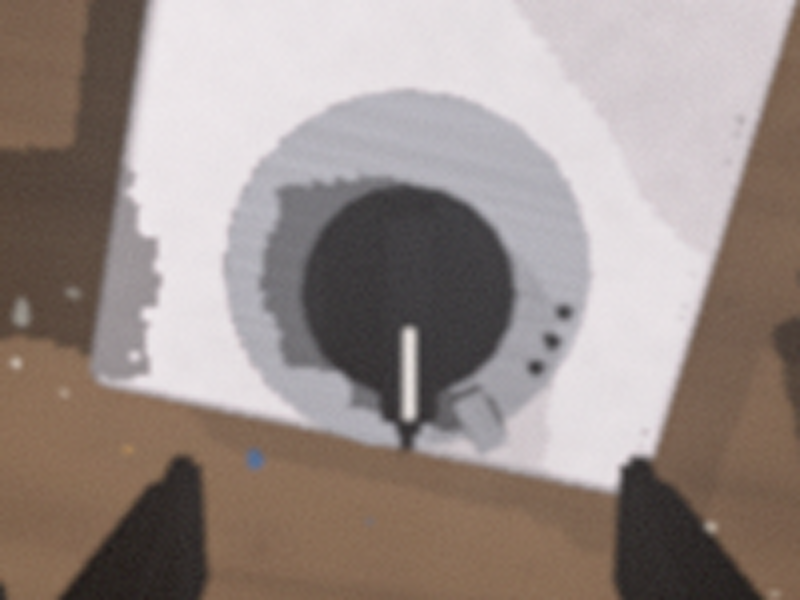

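The picture shows the tab's end at about crop (407,425), directly in line with the mark behind it at (405,440). The knob is up, past the stop, and the gripper is clear. Handing in.

```bash
python3 -c "
from cell import *
print(job_done())"
```

```text
the job is handed in; nothing more can be done
None
```

The pot warmer is switched on: the last picture shows its tab at the long bar mark with the knob back up. I never touched the other knob, the pot or the block, and the job is handed in at about 8.6 s (no verdict was returned).

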